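Put a fuse in the bench tester and hold its bayonet collar home

ROBOT

A 7-joint arm with a two-finger parallel gripper is mounted at the origin on the work surface. World frame = base frame: x ahead of the robot, y to its left, z up, the work surface at z = 0. Lengths are in m, angles in rad, forces in N, time in s.
With the tool pointing down it reaches from about 0.425 to 0.925 m from the base axis. Payload 6.8 kg.
Tool frame: the origin (TCP) lies at the very end of the fingers, on their centre line; the grasp point (between the pads) lies bot.grip_point_offset behind it (bot.grip_point_offset is the distance from the TCP to the grasp point, in m); z points along the fingers, y is the line along which they close (so a half turn about z gives the same grasp; the last joint's range is limited). The gripper opens to 85 mm and grips with 20 to 120 N. Pads are 22 mm wide; open, the fingers measure 114 mm over their backs; the gripper's body (76 mm by 85 mm) begins 54 mm behind the grasp point. The pads swing forward as they close: fully open they stand 13 mm farther back than shut.
Start: joints at [-1.305, 0.477, 0.022, 1.555, -0.011, 1.109, -0.083], TCP at [0.246, 0.628, 0.231] pointing down, gripper open.
Joint ranges: [-2.96, 2.96], [-0.34, 2.1], [-1.41, 1.46], [0.24, 2.44], [-1.37, 4.51], [0.17, 1.92], [-2.96, 2.96]. Speed limits (rad/s): [2.39, 2.39, 3.14, 3.14, 3.14, 3.14, 3.14].

INTERFACE

Orientations are given as a unit quaternion [w, x, y, z].
In Python, from station import bot, imaging gives the robot as it stands. The module is installed in compiled form; this text tells all that it offers.
- The arm moves only by the tool carry_out, never from a script. Its argument "targets" is one flat list of numbers, 5 for each row, row after row: the closure in counts, from 0 (fully open) to 255 (shut), then the shift along the world's x, y, z in mm, then the turn about the world's z in degrees. A call has 1 to 20 rows; each row shifts and turns the commanded pose from where the row before left it; what a row does not reach is not made up. A row lasts 1/10 s, in which the tool goes at most 50 mm and 8.59 degrees, less where a joint would pass 70% of its speed; a pose out of reach is approached as far as the arm can. A call is refused whole if a number of a shift passes 50 or a number of a turn 8.59, either way. A call with a gripper value outside its range is refused whole. The fingers move at their own pace and stop on an object; "newtons" is the grip in N (left out, the last holds). Time passes only in rows, so rows that do not move let the fingers close. It gives the time, the measured TCP pose, the force, the opening and the grip force at its end, in the units of the state.
- bot.get_obs(): the state, without advancing time (a new reading comes with each control period).
- imaging.read_camera(name): name is "side" or "top" or "wrist"; returns a dict with "frame" (384x512x3 uint8, red, green, blue), "fov_y" (degrees; the focal length in pixels is half the picture's height over the tangent of half this angle, whatever the lens; pixels are square), "cx", "cy" (the principal point, pixels), "pose" (4x4, takes a point from camera to world coordinates); the wrist camera has in their place "tool_from_camera" (4x4, takes a point from camera to tool coordinates, whose origin is the TCP and whose axes are the flange's). Camera axes: x right, y up, looking along -z (the intrinsics and any distortion apply to the point x, -y, -z); pixel columns grow to the right and rows downward; lengths in m; the calibration is good to about 2 mm. A picture is of the moment at which its call begins: read the wrist's pose just before it. There is no depth.
- bot.hand_in(): hands the job in; it is judged then, once.
The state is a dict: "t": time; "q": joint angles; "joint_vel": joint speeds; "joint_torque": joint torques, N m; "eef_pos": TCP position; "tool_rot": TCP orientation; "contact_force": force on the tool from outside, world axes, zero at the start; "torque": the same for the moment, N m; "gripper_width": opening from 0.0 (shut) to 1.0 (fully open); "grasp_force": force on a finger pad.
Only numpy, scipy, OpenCV 4.12 (cv2) and the standard library are available. Lean on these libraries where they do the work, as an engineer would, in place of code of your own. Each camera call takes 0.05 s, during which the arm holds its last target. There are 200 camera calls.

TASK

Test the big fuse: take the largest of the three fuses out of the pocket tray and stand it, right down, in the hole in the middle of the fuse tester's socket, and let go of it. Then grip the knurled collar round that socket, press it down lightly and turn it clockwise (seen from above) until its hidden keyway drops over the pin, push it fully home against its spring and finish while still holding it there, since it springs up again if let go. Leave the two small fuses, the solder reel and the screwdriver where they are.

Things in the scene. Friction and masses are not known exactly. Their poses are not given: they have to be found in the camera images.
- fuse: The big cartridge fuse to be tested: a smooth upright cylinder 14 mm in diameter and 51 mm tall, white ceramic with steel end caps, edges chamfered 1.5 mm, about 22 g. Origin at the centre of its underside, z up along it. It starts standing in one of the tray's three pockets, any of them, and its upper 37 mm stand above the tray's top.
- small_fuse_a: A slimmer, shorter fuse (10 mm in diameter, 38 mm tall), standing in another pocket of the tray; leave it there. Origin at the centre of its underside, z up.
- small_fuse_b: The second small fuse, just like the other (10 mm in diameter, 38 mm tall), in the remaining pocket; leave it there. Origin at the centre of its underside, z up.
- tray: Black pocket tray, fixed to the bench: 60 mm (its x) by 150 mm (its y) by 20 mm high, with three round pockets 18 mm wide and 14 mm deep in a row along its y axis, at y = -48, 0 and +48 mm. Origin at the centre of its underside, z up.
- tester: Fuse tester, a grey box 170 mm (its x) by 120 mm (its y), fixed, flat top 45 mm above the bench. Origin at the centre of its underside, z up. A round brass socket post stands on the top at x = -25 mm, y = 0; hidden under the collar, a 4 mm cross pin sticks out of it 6 mm on both sides, in a direction not known beforehand. A flat dark display lies at x = +56 mm.
- socket_mouth (a point): Centre of the mouth of the hole in the socket post, 83 mm above the bench. The post is 26 mm in outer diameter, its top 38 mm above the tester's; the round hole is 17.6 mm wide and 34 mm deep, so the seated fuse's underside is 49 mm above the bench and its upper 17 mm stand out. Axes as the tester's.
- collar: Knurled aluminium collar, a loose ring round the socket post: 55 mm outside, 26 mm high, bore 30 mm, about 90 g. Origin at the centre of its underside, z up. At the start it lies on the spring ring, underside 57 mm above the bench; pressed 3.5 mm it lands on the hidden pin, and once over the pin it goes down 8.5 mm more, until its underside lies on the tester's top (45 mm): fully home.
- contact_ring (a joint): Travel of the brass spring ring under the collar, m, downward: 0 = up, 0.0035 = collar resting on the pin, 0.012 = collar fully home. Its spring pushes up with about 2.7 N at 0, 4.3 N at 0.0035 and 8 N at 0.012, and lifts the collar again when it is let go.
- solder_reel: Reel of solder wire, 58 mm in diameter, 50 mm tall, standing loose on the bench; a bystander. Origin at the centre of its underside.
- screwdriver: Screwdriver, 160 mm long, lying on the bench; a bystander. Lies along its x axis.
- keyway (a point): Middle of one end of the collar's keyway, a slot 12 mm wide cut right across the underside of its bore (along the collar's x; this end on +x, 18.5 mm from the axis), unseen from outside. It comes over the pin when the collar is turned 28 to 72 degrees clockwise (seen from above) from its start; centred on the post, it has about 10 degrees of play either side.
Mind the look-alikes: they are no part of the job. Several things have the shape of the collar; the one meant has the colours described above.

How it is judged:
By the outcome, as a careful person would: the job done as asked, in the order asked, and still so for the second after the job is handed in, while the arm keeps its last pose, push and grip.
It also fails if it takes over 58 s, if anything falls off the work surface, if the arm or the gripper's body presses on something with over 40 N, if the wrist force passes 120 N, or if a joint passes its speed limit or range.

## Working session

There is one attempt and no reset: what is moved stays moved. The work goes in short steps, Python scripts to look and compute and a tool call to move; the robot and the scene stay as the last step left them, time stands still between calls to the robot, and variables do not carry over. Pictures are saved under pics/ and viewed, at most 10 in all, crops included, and the job is handed in when it is done.

Besides the shell and the picture viewer there is one more tool, called after ">>>" as name(argument=value, ...), one argument or row to a line, values as JSON. carry_out: Moves the arm, as the interface text tells. Its arguments: {"type":"object","properties":{"targets":{"type":"array","items":{"type":"number"}},"newtons":{"type":"number"}},"required":["targets"]}

```bash
mkdir -p pics
python3 - <<'E'
from station import bot, imaging
import cv2,numpy as np
o=bot.get_obs()
for k,v in o.items(): print(k,np.round(v,4))
print(bot.grip_point_offset)
for n in("top","side","wrist"):
    c=imaging.read_camera(n); cv2.imwrite(f"pics/{n}0.png",c["frame"][:,:,::-1])
    print(n,{k:(np.round(v,4).tolist() if k!="frame" else 0) for k,v in c.items() })
t=cv2.imread("pics/top0.png"); 
cv2.imwrite("pics/top0b.png",cv2.resize(t,(768,576),interpolation=cv2.INTER_CUBIC))
E
```

```text
t 0.0
q [-1.3051  0.4778  0.0223  1.5565 -0.0115  1.1093 -0.0831]
joint_vel [-0.      0.0006  0.0015 -0.0013 -0.0026 -0.0004 -0.    ]
joint_torque [-1.20000e-03 -5.96438e+01  1.60710e+00 -2.81204e+01  1.23000e-02
  9.00000e-03 -0.00000e+00]
eef_pos [0.2463 0.6278 0.2303]
tool_rot [-1.000e-04  1.858e-01  9.826e-01 -9.000e-04]
contact_force [ 0.3247 -0.2775  0.4338]
torque [-0.0455  0.0104  0.0038]
grasp_force 0.0
gripper_width 1.0009
0.0187
top {'frame': 0, 'fov_y': 48.041, 'cx': 248.1873, 'cy': 200.1012, 'pose': [[0.0207, 0.9871, -0.1589, 0.4059], [-0.9997, 0.022, 0.0066, 0.0363], [0.01, 0.1587, 0.9873, 0.9826], [0.0, 0.0, 0.0, 1.0]]}
side {'frame': 0, 'fov_y': 48.1215, 'cx': 248.7735, 'cy': 187.5385, 'pose': [[0.9582, 0.1201, -0.2597, 0.3205], [-0.2853, 0.4703, -0.8351, -0.7183], [0.0218, 0.8743, 0.4849, 0.5255], [0.0, 0.0, 0.0, 1.0]]}
wrist {'frame': 0, 'fov_y': 58.6958, 'cx': 259.9217, 'cy': 195.6936, 'tool_from_camera': [[0.0002, 0.9658, 0.2593, 0.0648], [1.0, 0.0002, -0.0014, -0.0005], [-0.0015, 0.2593, -0.9658, -0.1441], [0.0, 0.0, 0.0, 1.0]]}
```

View pics/top0b.png

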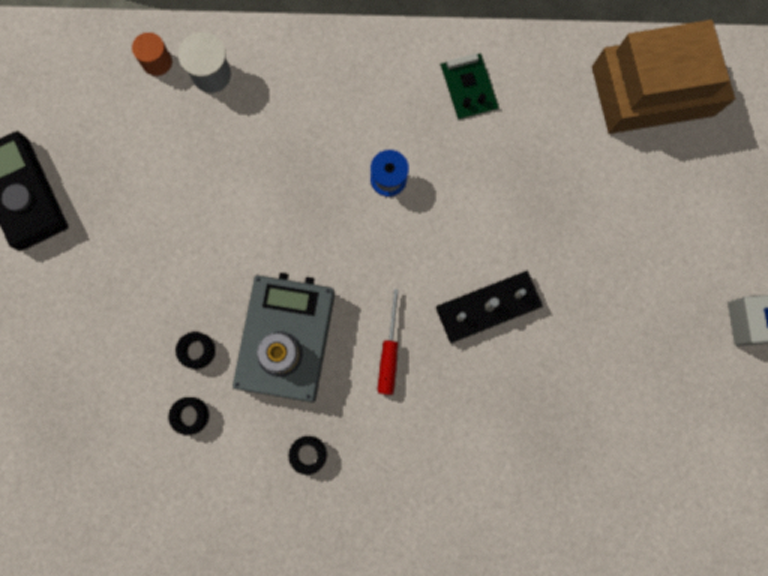

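View pics/side0.png

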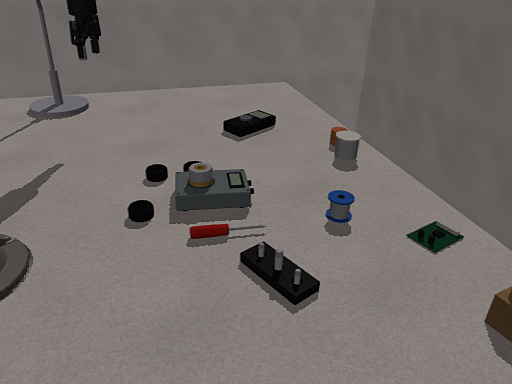

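```bash
cat > h.py <<'E'
from station import bot, imaging
import cv2,numpy as np
from scipy.spatial.transform import Rotation as R
def shot(n):
    o=bot.get_obs(); c=imaging.read_camera(n)
    if n=="wrist":
        T=np.eye(4); q=o["tool_rot"]; T[:3,:3]=R.from_quat([q[1],q[2],q[3],q[0]]).as_matrix(); T[:3,3]=o["eef_pos"]
        c["pose"]=T@c["tool_from_camera"]
    c["f"]=192/np.tan(np.radians(c["fov_y"]/2)); return c
def ray(c,u,v):
    d=c["pose"][:3,:3]@np.array([(u-c["cx"])/c["f"],-(v-c["cy"])/c["f"],-1]); return c["pose"][:3,3],d
def onz(c,u,v,z):
    p,d=ray(c,u,v); return p+d*(z-p[2])/d[2]
def proj(c,P):
    q=np.linalg.inv(c["pose"])@np.append(P,1); return np.array([c["cx"]-c["f"]*q[0]/q[2],c["cy"]+c["f"]*q[1]/q[2]])
def save(c,name,box=None,s=1):
    f=c["frame"][:,:,::-1]
    if box: f=f[box[1]:box[3],box[0]:box[2]]
    cv2.imwrite("pics/"+name,cv2.resize(f,None,fx=s,fy=s,interpolation=cv2.INTER_CUBIC))
E
python3 - <<'E'
from h import *
np.set_printoptions(precision=4,suppress=True)
c=shot("top"); s=shot("side")
for n,u,v,z in[("fuse",493,301,.057),("mouth",277,352,.083),("sa",461,317,.044),("sb",521,294,.044),("t1",437,308,.02),("t2",528,271,.02),("t3",542,304,.02),("t4",452,342,.02),("disp",289,300,.045),("reel",390,166,.05)]:
    P=onz(c,u/1.5,v/1.5,z); print(n,P,"side px",proj(s,P))
for n,u,v,z in[("fuse",279,250,.057),("mouth",201,167,.083)]: print(n,onz(s,u,v,z))
E
```

```text
fuse [ 0.5576 -0.1453  0.057 ] side px [278.7292 250.0868]
mouth [0.4748 0.1612 0.083 ] side px [199.751  167.8216]
sa [ 0.5349 -0.1006  0.044 ] side px [258.7433 243.4546]
sb [ 0.5711 -0.1894  0.044 ] side px [294.4899 270.0663]
t1 [ 0.5511 -0.0679  0.02  ] side px [261.1037 242.4634]
t2 [ 0.6111 -0.2064  0.02  ] side px [318.5535 283.1043]
t3 [ 0.5607 -0.2267  0.02  ] side px [296.0011 296.4547]
t4 [ 0.5002 -0.0906  0.02  ] side px [239.3    253.4754]
disp [0.5543 0.1522 0.045 ] side px [234.1089 180.1755]
reel [0.7621 0.0075 0.05  ] side px [341.7449 197.1482]
fuse [ 0.5581 -0.1452  0.057 ]
mouth [0.4784 0.1647 0.083 ]
```

>>> carry_out(
  targets=[0,16,-39,-2,-2.3,0,16,-39,-2,-2.3,0,16,-39,-2,-2.3,0,16,-39,-2,-2.3,0,16,-39,-2,-2.3,0,16,-39,-2,-2.3,0,16,-39,-2,-2.3,0,16,-39,-2,-2.3,0,16,-39,-2,-2.3,0,16,-39,-2,-2.3,0,16,-39,-2,-2.3,0,16,-39,-2,-2.3,0,16,-39,-2,-2.3,0,16,-39,-2,-2.3,0,16,-39,-2,-2.3,0,16,-39,-2,-2.3,0,16,-39,-2,-2.3,0,16,-39,-2,-2.3,0,16,-39,-2,-2.3,0,8,-32,-2,-2.3],
  newtons=30,
)

```text
t: 2.25
eef_pos: [0.5595, -0.147, 0.1914]
tool_rot: [0.001, 0.556, 0.831, -0.0]
contact_force: [1.5, 0.9, 0.3]
gripper_width: 1.002
grasp_force: 0.0
```

Run:
```python
from h import *
np.set_printoptions(precision=4,suppress=True)
o=bot.get_obs(); print(o["eef_pos"],o["tool_rot"],o["q"])
c=shot("wrist"); save(c,"w1.png"); print(proj(c,[.5576,-.1453,.057]))
print(R.from_quat(np.roll(o["tool_rot"],-1)).as_matrix())
```

```text
[ 0.5595 -0.147   0.1914] [ 0.0006  0.556   0.8312 -0.0001] [-0.2596  0.3938  0.5263  1.861  -0.2388  0.9483  0.7652]
[258.0716 181.5208]
[[-0.3818  0.9243  0.0009]
 [ 0.9243  0.3818 -0.0008]
 [-0.0011  0.0005 -1.    ]]
```

View pics/w1.png

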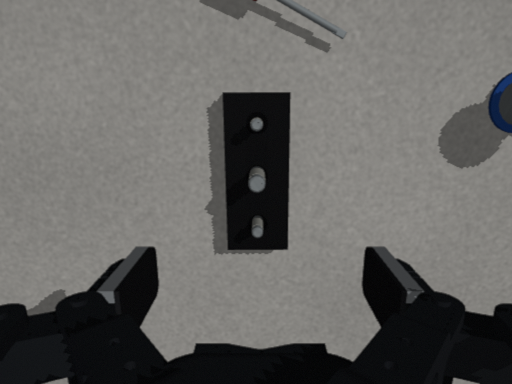

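Run:
```python
from h import *
np.set_printoptions(precision=4,suppress=True)
c=shot("wrist"); save(c,"w2.png",(210,80,310,260),3.3)
for z in(.006,.02,.057): print(z,proj(c,[.5576,-.1453,z]))
for v in (185,181,177,173): print(v,onz(c,257.5,v,.057))
```

```text
0.006 [260.8385 163.7718]
0.02 [260.899  166.3573]
0.057 [261.0865 174.3759]
185 [ 0.5582 -0.1548  0.057 ]
181 [ 0.5569 -0.1516  0.057 ]
177 [ 0.5557 -0.1485  0.057 ]
173 [ 0.5544 -0.1453  0.057 ]
```

View pics/w2.png

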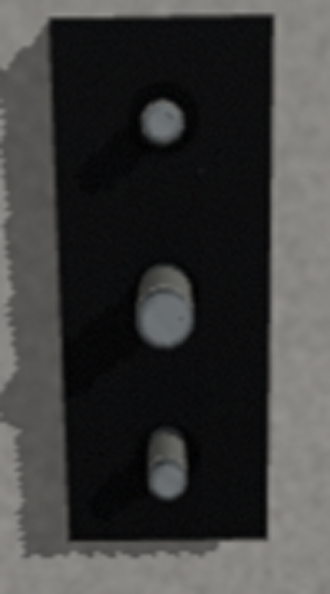

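>>> carry_out(
  targets=[0,-0.8,-1,-30,0,0,0,0,-40,0,0,0,0,-40,0,0,0,0,-30,0,0,0,0,-17,0,0,0,0,0,0,255,0,0,0,0,255,0,0,0,0,255,0,0,0,0,255,0,0,0,0,255,0,0,0,0,255,0,0,0,0,255,0,0,0,0,255,0,0,0,0],
  newtons=40,
)

```text
t: 3.75
eef_pos: [0.5581, -0.1457, 0.0349]
tool_rot: [0.0, 0.555, 0.832, 0.0]
contact_force: [-0.9, 0.1, 5.4]
gripper_width: 0.145
grasp_force: 39.2
```

>>> carry_out(
  targets=[255,0,0,20,0,255,0,0,45,0,255,0,0,45,0,255,-4,15,20,0,255,-10,35,0,0,255,-12,45,0,0,255,-12,45,0,0,255,-12,45,0,0,255,-12,45,0,0,255,-10,40,0,0,255,-7,25,0,0,255,-3,14,0,0,255,0,0,0,0,255,0,0,0,0,255,0,0,0,0,255,0,0,0,0],
)

```text
t: 5.35
eef_pos: [0.4762, 0.1617, 0.1643]
tool_rot: [0.0, 0.556, 0.831, -0.0]
contact_force: [0.4, 0.3, -0.3]
gripper_width: 0.15
grasp_force: 39.1
```

Run:
```python
from h import *
np.set_printoptions(precision=4,suppress=True)
o=bot.get_obs(); print(o["eef_pos"],o["tool_rot"],o["contact_force"],o["gripper_width"])
c=shot("wrist"); box=(130,90,390,290); save(c,"w3.png",box,3)
T=o["eef_pos"]
for n,P in [("fbot",T-[0,0,.029]),("ftop",T+[0,0,.022]),("mouth",[.476,.163,.083])]:
    p=proj(c,np.array(P)); print(n,P,p,(p-[130,90])*3)
```

```text
[0.4762 0.1617 0.1643] [ 0.0002  0.5562  0.8311 -0.0001] [ 0.3945  0.2681 -0.2727] 0.15016726915656164
fbot [0.4762 0.1617 0.1353] [259.483 228.544] [388.4489 415.6321]
ftop [0.4762 0.1617 0.1863] [259.5319 273.9846] [388.5958 551.9538]
mouth [0.476, 0.163, 0.083] [259.9683 200.013 ] [389.9049 330.0391]
```

View pics/w3.png

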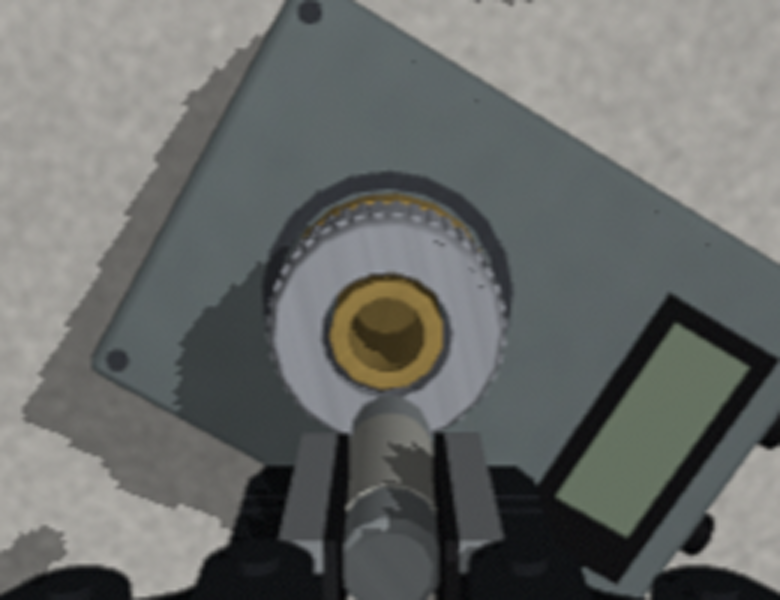

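>>> carry_out(
  targets=[255,-1.1,1.9,-20,0,255,0,0,-20,0,255,0,0,-7,0,255,0,0,0,0,255,0,0,0,0],
)

```text
t: 5.9
eef_pos: [0.4751, 0.1651, 0.1178]
tool_rot: [0.0, 0.555, 0.832, 0.0]
contact_force: [0.5, -0.7, 0.5]
gripper_width: 0.146
grasp_force: 39.1
```

Run:
```python
from h import *
np.set_printoptions(precision=4,suppress=True)
o=bot.get_obs(); print(o["eef_pos"],o["contact_force"])
c=shot("wrist"); box=(190,170,330,290); save(c,"w4.png",box,5)
T=o["eef_pos"]
for n,P in [("fbot",T-[0,0,.029]),("ftop",T+[0,0,.022]),("mouth",[.4756,.1624,.083])]:
    p=proj(c,np.array(P)); print(n,P,p,(p-[190,170])*5)
```

```text
[0.4751 0.1651 0.1178] [ 0.4777 -0.7102  0.5163]
fbot [0.4751 0.1651 0.0888] [259.4501 228.5596] [347.2507 292.7978]
ftop [0.4751 0.1651 0.1398] [259.5677 273.9687] [347.8387 519.8434]
mouth [0.4756, 0.1624, 0.083] [258.4333 229.3706] [342.1663 296.8532]
```

View pics/w4.png

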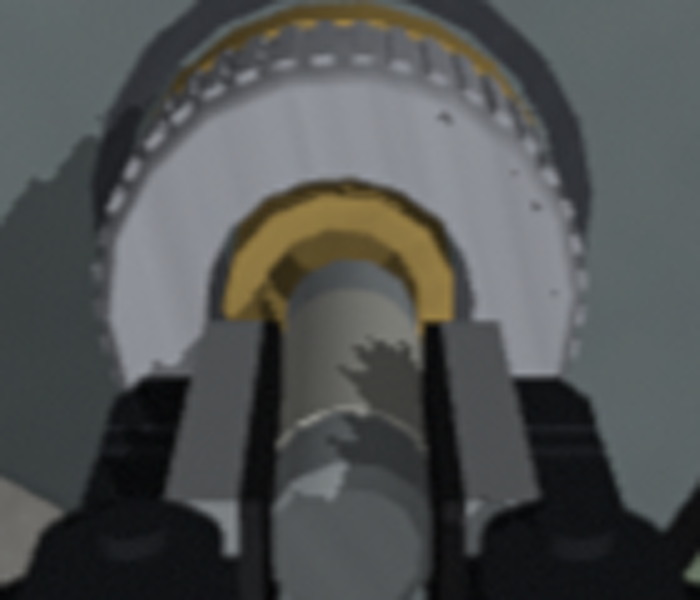

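>>> carry_out(
  targets=[255,-1.1,-0.9,0,0,255,0,0,0,0,255,0,0,-3,0,255,0,0,-3,0,255,0,0,-3,0,255,0,0,-2,0,255,0,0,0,0,255,0,0,0,0],
)

```text
t: 6.75
eef_pos: [0.4734, 0.1644, 0.1062]
tool_rot: [-0.0, 0.555, 0.832, -0.0]
contact_force: [0.2, -0.1, 0.3]
gripper_width: 0.145
grasp_force: 39.1
```

>>> carry_out(
  targets=[255,0,0,-3,0,255,0,0,-3,0,255,0,0,-3,0,255,0,0,-3,0,255,0,0,-3,0,255,0,0,-2,0,255,0,0,0,0,255,0,0,0,0],
)

```text
t: 7.55
eef_pos: [0.4735, 0.1644, 0.0893]
tool_rot: [0.0, 0.555, 0.832, -0.0]
contact_force: [-1.5, 0.5, -0.3]
gripper_width: 0.146
grasp_force: 39.1
```

Run:
```python
from h import *
c=shot("wrist"); save(c,"w5.png",(160,150,360,300),4)
```

```text
(no output)
```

View pics/w5.png

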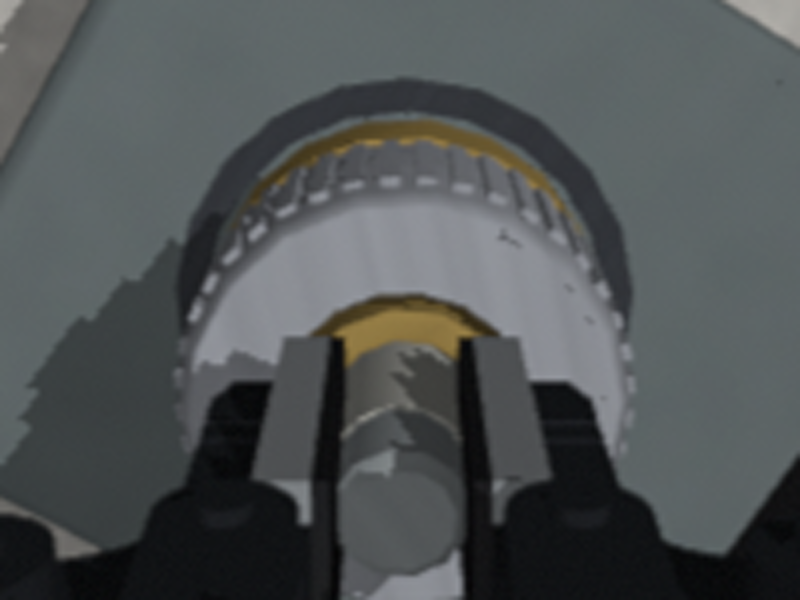

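>>> carry_out(
  targets=[0,0,0,0,0,0,0,0,0,0,0,0,0,0,0,0,0,0,0,0,0,0,0,0,0,0,0,0,0,0,0,0,0,0,0,0,0,0,20,0,0,0,0,30,0,0,0,0,25,8.5,0,0,0,0,8.5,0,0,0,0,8.5,0,0,0,0,8.5,0,0,0,0,8.5,0,0,0,0,8.5,0,0,0,0,8.5,0,0,0,0,0,0,0,0,0,0,0,0,0,0,0],
)

```text
t: 9.5
eef_pos: [0.4735, 0.1643, 0.1643]
tool_rot: [-0.0, 0.071, 0.998, -0.0]
contact_force: [0.4, -0.9, 0.2]
gripper_width: 0.997
grasp_force: 0.0
```

Run:
```python
from h import *
np.set_printoptions(precision=4,suppress=True)
o=bot.get_obs(); print(o["eef_pos"],o["contact_force"],o["q"],o["gripper_width"])
c=shot("wrist"); box=(160,130,360,280); save(c,"w6.png",box,4)
print(R.from_quat(np.roll(o["tool_rot"],-1)).as_matrix())
for P in [(.4753,.1619,.083),(.4753,.1619,.1),(.4753,.1619,.05)]:
    p=proj(c,np.array(P)); print(P,p,(p-[160,130])*4)
```

```text
[0.4735 0.1643 0.1643] [ 0.4087 -0.8517  0.2247] [-0.666   0.2767  0.2451  2.0453 -0.09    0.8296  1.0606] 0.997357657310646
[[-0.99    0.1407 -0.0001]
 [ 0.1407  0.99   -0.0001]
 [ 0.0001 -0.0001 -1.    ]]
(0.4753, 0.1619, 0.083) [257.2869 204.8587] [389.1477 299.4349]
(0.4753, 0.1619, 0.1) [257.1194 212.4361] [388.4776 329.7443]
(0.4753, 0.1619, 0.05) [257.5533 192.8102] [390.2132 251.2407]
```

View pics/w6.png

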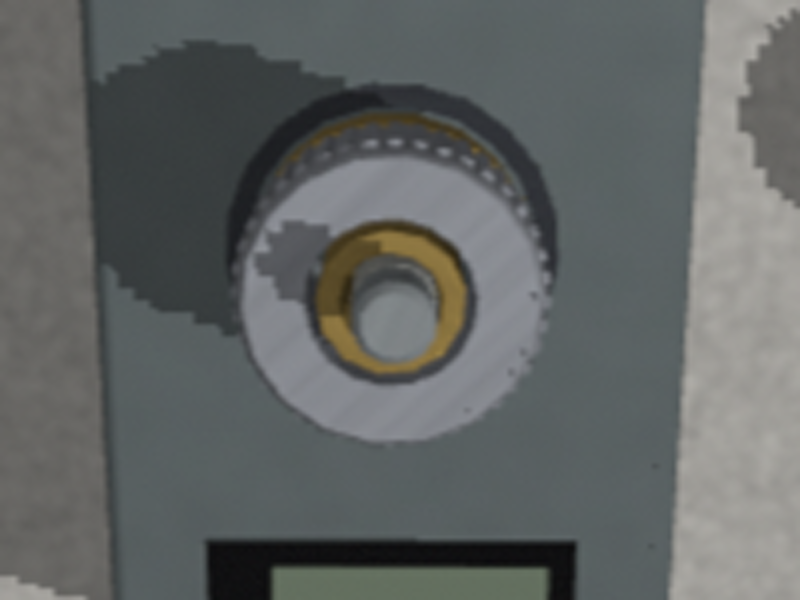

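>>> carry_out(
  targets=[0,1.3,-2.2,-20,0,0,0,0,-25,0,0,0,0,-25,0,0,0,0,-25,0,0,0,0,-13,0,0,0,0,0,0,0,0,0,0,0,255,0,0,0,0,255,0,0,0,0,255,0,0,0,0,255,0,0,0,0,255,0,0,0,0,255,0,0,0,0],
  newtons=40,
)

```text
t: 10.85
eef_pos: [0.4754, 0.1625, 0.0567]
tool_rot: [0.001, 0.069, 0.998, 0.0]
contact_force: [0.8, 0.5, 1.7]
gripper_width: 0.623
grasp_force: 44.7
```

>>> carry_out(
  targets=[255,0,0,-1,0,255,0,0,-1,0,255,0,0,-1,0,255,0,0,-1,0,255,0,0,0,0,255,0,0,0,0],
)

```text
t: 11.45
eef_pos: [0.4754, 0.1625, 0.0535]
tool_rot: [0.0, 0.069, 0.998, 0.001]
contact_force: [-2.3, -0.6, 17.1]
gripper_width: 0.621
grasp_force: 46.6
```

>>> carry_out(
  targets=[255,0,0,0.4,0,255,0,0,0,-3,255,0,0,0,-3,255,0,0,0,-3,255,0,0,0,-3,255,0,0,0,-3,255,0,0,0,-3,255,0,0,0,0],
)

```text
t: 12.25
eef_pos: [0.4749, 0.1621, 0.0527]
tool_rot: [0.0, 0.225, 0.974, -0.0]
contact_force: [1.5, -0.3, 3.9]
gripper_width: 0.625
grasp_force: 45.0
```

>>> carry_out(
  targets=[255,0,0,-0.6,0,255,0,0,-0.4,0,255,0,0,0,0,255,0,0,0,0],
)

```text
t: 12.65
eef_pos: [0.4749, 0.1621, 0.0517]
tool_rot: [0.0, 0.224, 0.975, 0.0]
contact_force: [1.2, -1.7, 4.6]
gripper_width: 0.618
grasp_force: 45.0
```

>>> carry_out(
  targets=[255,0,0,0,-3,255,0,0,0,-3,255,0,0,0,-2,255,0,0,-1,0,255,0,0,-1,0,255,0,0,0,0,255,0,0,0,0],
)

```text
t: 13.35
eef_pos: [0.4743, 0.1621, 0.0496]
tool_rot: [-0.0, 0.291, 0.957, -0.0]
contact_force: [-1.3, -0.9, 5.2]
gripper_width: 0.618
grasp_force: 45.1
```

Run:
```python
from h import *
o=bot.get_obs(); print(o["contact_force"],o["torque"],o["eef_pos"])
c=shot("side"); save(c,"s1.png",(160,140,270,222),7)
```

```text
[-1.26788512 -0.90433514  5.22345659] [ 0.00407407  0.21817698 -0.08581861] [0.47433944 0.16213023 0.04955293]
```

View pics/s1.png

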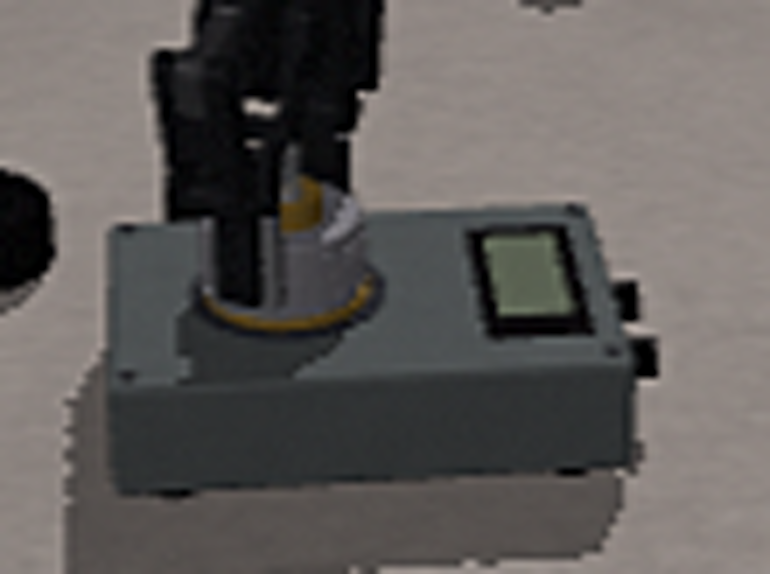

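>>> carry_out(
  targets=[255,0,0,-1,0,255,0,0,-1,0,255,0,0,-1,0,255,0,0,-1,0,255,0,0,0,0,255,0,0,0,0],
)

```text
t: 14.0
eef_pos: [0.4743, 0.1621, 0.0457]
tool_rot: [-0.0, 0.291, 0.957, -0.0]
contact_force: [-1.5, -0.1, 5.9]
gripper_width: 0.62
grasp_force: 45.3
```

>>> carry_out(
  targets=[255,0,0,-0.5,0,255,0,0,-0.5,0,255,0,0,-0.5,0,255,0,0,0,0,255,0,0,0,0],
)

```text
t: 14.5
eef_pos: [0.4744, 0.1622, 0.0456]
tool_rot: [-0.001, 0.292, 0.957, 0.0]
contact_force: [-7.4, -1.9, 26.7]
gripper_width: 0.626
grasp_force: 47.4
```

Run:
```python
from h import *
c=shot("side"); save(c,"s2.png",(178,150,226,192),8)
w=shot("wrist"); save(w,"w7.png",(130,180,390,384),1.5)
a=cv2.imread("pics/s2.png"); b=cv2.imread("pics/w7.png"); h=max(a.shape[0],b.shape[0])
p=lambda i:cv2.copyMakeBorder(i,0,h-i.shape[0],0,0,cv2.BORDER_CONSTANT)
cv2.imwrite("pics/both.png",np.hstack([p(a),p(b)])); print(a.shape,b.shape)
```

```text
(336, 384, 3) (306, 390, 3)
```

View pics/both.png

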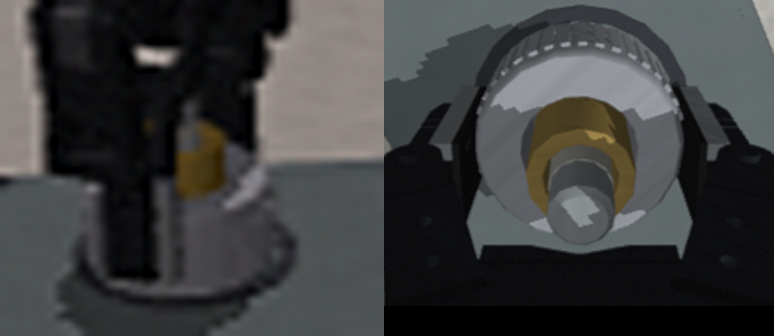

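>>> carry_out(
  targets=[255,0,0,0,0,255,0,0,0,0,255,0,0,0,0,255,0,0,0,0,255,0,0,0,0,255,0,0,0,0],
  newtons=60,
)

```text
t: 15.2
eef_pos: [0.4743, 0.1621, 0.0457]
tool_rot: [-0.001, 0.292, 0.957, 0.0]
contact_force: [-6.9, -1.3, 26.8]
gripper_width: 0.619
grasp_force: 57.6
```

```bash
python3 -c "
from h import *
o=bot.get_obs(); print(o['t'],o['eef_pos'],o['contact_force'],o['torque'])"
```

```text
15.2 [0.47434269 0.16214064 0.04567208] [-6.92353602 -1.33543126 26.77449257] [-0.49864625  1.54430024 -0.0378122 ]
```

>>> carry_out(
  targets=[255,-0.3,0,0,0,255,-0.3,0,0,0,255,0,0,0,0,255,0,0,0,0],
)

```text
t: 15.6
eef_pos: [0.4743, 0.1621, 0.0457]
tool_rot: [-0.0, 0.292, 0.957, 0.0]
contact_force: [-5.7, -2.4, 25.5]
gripper_width: 0.617
grasp_force: 58.1
```

>>> carry_out(
  targets=[255,0,0,0,0,255,0,0,0,0,255,0,0,0,0,255,0,0,0,0],
  newtons=28,
)

```text
t: 16.0
eef_pos: [0.4744, 0.1622, 0.0457]
tool_rot: [-0.0, 0.292, 0.957, 0.0]
contact_force: [-5.5, -2.1, 25.3]
gripper_width: 0.623
grasp_force: 58.1
```

>>> carry_out(
  targets=[255,0,0,0.7,0,255,0,0,0.7,0,255,0,0,0,-2,255,0,0,0,-2,255,0,0,0,0,255,0,0,0,0],
  newtons=50,
)

```text
t: 16.6
eef_pos: [0.4744, 0.1622, 0.0458]
tool_rot: [0.0, 0.325, 0.946, 0.0]
contact_force: [0.7, 0.6, 6.0]
gripper_width: 0.616
grasp_force: 56.1
```

>>> carry_out(
  targets=[255,0,0,-0.5,0,255,0,0,-0.5,0,255,0,0,-0.5,0,255,0,0,0,0,255,0,0,0,0],
)

```text
t: 17.1
eef_pos: [0.4744, 0.1623, 0.0457]
tool_rot: [-0.0, 0.325, 0.946, 0.001]
contact_force: [-5.0, -1.3, 25.9]
gripper_width: 0.62
grasp_force: 58.2
```

```bash
python3 -c "
from station import bot
print(bot.hand_in())"
```

```text
the job is handed in; nothing more can be done
None
```

I stood the big fuse in the tester socket and let go of it. I then turned the collar clockwise over the pin and handed in while still holding it down at about 26 N. It travelled about 11 mm from where I gripped it, against a nominal 12, but it stopped hard at the same height twice and the side view shows it down on the tester's top, so I judged it fully home.

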